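# Nudge a terracotta insert disc into the recess of a throwing-wheel bat

### The job

A loose terracotta insert disc is lying on the cream face of the bat on the pottery wheel. With the fingertips, push it along the face of the bat and over the edge of the round recess in the middle until it drops in, lying flat, flush and fully home; press it down if it hangs on the edge. Only slide and press the disc, never lift it, and leave the little blue dip pot, the mug and the loop tool where they are; finish with the hand clear.

Things in the scene. Friction and masses are not known exactly. Their poses are not given: they have to be found in the camera images.
- disc: Loose terracotta-red disc, 90 mm diameter, 8 mm thick, 0.08 to 0.15 kg, too wide to grip. Origin at the centre of its underside; z along its axis. At the start it lies flat on the bat's cream face, its centre 66 to 88 mm from the recess centre (so one side already overhangs the recess by 4 to 26 mm), in any direction except the side nearest the robot.
- bat: Round bat fixed on the wheel head; it does not turn or slide. 280 mm diameter, 18 mm thick, cream top face with a black round recess in its middle. Origin at the centre of its underside, z up; the top face is 18 mm above the origin (118 mm above the bench). The white pan round it is lower than the bat and is out of the way.
- recess (a point): Centre of the black floor of the recess, z up. The recess is 94 mm across (2 mm play all round the disc) and 8 mm deep, with a sharp edge, so that the disc's top is flush with the cream face when its underside is on this floor. The disc stays level as it crosses the edge, until its centre is about 14 mm from the recess centre; then its leading edge tips in, and pushing on brings it home.
- wheel: Blue bench-top pottery wheel, fixed, housing 300 x 340 mm, white round pan 356 mm across with its rim 85 mm above the bench. Origin on the bench surface under the wheel's axis, on which the bat is centred.
- dip_pot: Bystander: small open blue cup, 42 mm across, 42 mm high, standing on the bat's cream face on the other side of the recess from the disc, its centre 95 to 112 mm from the recess centre. Origin at the centre of its underside.
- mug: Bystander: upside-down grey-brown clay mug without handle, 82 mm across, 90 mm high, on the bench to the left (+y) of the wheel. Origin at the centre of its underside.
- loop_tool: Bystander: trimming tool with a wooden handle (110 mm long, 14 mm thick) and a steel wire loop, lying on the bench to the right (-y) of the wheel. Origin on the bench under the middle of the handle; x points along it to the loop.
There are look-alikes about, which are no part of the job. What is meant by the disc is not green, grey or turquoise, and is the larger of those in its own colour.

How it is judged:
By the outcome, as a careful person would: the job done as asked, in the order asked, and still so for the second after the job is handed in, with the robot touching nothing.
It also fails if it takes over 53 s, if anything falls off the work surface, if the arm or the gripper's body presses on something with over 40 N, if the wrist force passes 120 N, or if a joint passes its speed limit or range.

### The arm

A 6-joint arm with a two-finger parallel gripper is mounted at the origin on the work surface. World frame = base frame: x ahead of the robot, y to its left, z up, the work surface at z = 0. Lengths are in mm, angles in rad, forces in N, time in s.
With the tool pointing down it reaches from about 275 to 750 mm from the base axis. Payload 10.2 kg.
Tool frame: the origin (TCP) lies at the very end of the fingers, on their centre line; the grasp point (between the pads) lies 19 mm behind it; z points along the fingers, y is the line along which they close (so a half turn about z gives the same grasp; the last joint's range is limited). The gripper opens to 85 mm and grips with 20 to 120 N. Pads are 22 mm wide; open, the fingers measure 114 mm over their backs; the gripper's body (76 mm by 85 mm) begins 54 mm behind the grasp point. The pads swing forward as they close: fully open they stand 13 mm farther back than shut.
Start: joints at [1.032, 0.313, 1.498, -0, 1.331, -0.223], TCP at [163.066, 499.04, 231.294] pointing down, gripper open.
Joint ranges: [-2.94, 2.94], [-0.97, 2.17], [0.19, 2.56], [-1.23, 4.37], [0.02, 3.11], [-2.88, 2.88]. Speed limits (rad/s): [2.39, 2.39, 3.01, 3.14, 3.14, 3.14].

### API

Orientations are given as a unit quaternion [w, x, y, z].
In Python, from rig import ctrl gives the robot as it stands.
- The arm moves only by the tool step_arm, never from a script. Its argument "increments" is a list of rows, each a list of 3 entries, a list of its own where there are three numbers: the shift along the tool's x, y, z in cm, then the turn, a rotation vector about the tool's x, y, z in degrees, then the opening in per cent of the stroke, from 0 (shut) to 100 (fully open). A call has 1 to 8 rows; each row is the pose to reach, as a shift and turn from the pose commanded when the call began, along the tool's axes at that moment; what a row does not reach only later rows make up. A row lasts 1/8 s, in which the tool goes at most 62.5 mm and 10.7 degrees, less where a joint would pass 70% of its speed; a pose out of reach is approached as far as the arm can. A call with a gripper value outside its range is refused whole. The fingers move at their own pace and stop on an object; "squeeze" is the grip in N (left out, the last holds). Time passes only in rows, so rows that repeat a pose let the fingers close. It gives the time, the measured TCP pose, the force, the opening and the grip force at its end, in the units of the state.
- ctrl.sense(): the state, without advancing time (a new reading comes with each control period).
- ctrl.capture(name): name is "scene" or "side" or "wrist"; returns a dict with "img" (400x640x3 uint8, red, green, blue), "fx", "fy", "cx", "cy" (pixels), "extrinsics" (4x4, takes a point from camera to world coordinates). Camera axes: x right, y down, z forward; pixel columns grow to the right and rows downward; lengths in mm; the calibration is good to about 2 mm. The wrist camera is an equidistant fisheye: a pixel r from the principal point sees the ray r / f radians off the axis. A picture is of the moment at which its call begins. There is no depth.
- ctrl.finish_job(): hands the job in; it is judged then, once.
The state is a dict: "time_s": time; "joints": joint angles; "dq": joint speeds; "tau": joint torques, N m; "eef_pos": TCP position; "ee_rot": TCP orientation; "force": force on the tool from outside, world axes, zero at the start; "wrist_torque": the same for the moment, N m; "grip_width": opening from 0.0 (shut) to 1.0 (fully open); "grip_force": force on a finger pad.
Only numpy, scipy, OpenCV 4.12 (cv2) and the standard library are available. Lean on these libraries where they do the work, as an engineer would, in place of code of your own. Each camera call takes 0.05 s, during which the arm holds its last target. There are 200 camera calls.

## Working session

There is one attempt and no reset: what is moved stays moved. The work goes in short steps, Python scripts to look and compute and a tool call to move; the robot and the scene stay as the last step left them, time stands still between calls to the robot, and variables do not carry over. Pictures are saved under pics/ and viewed, at most 10 in all, crops included, and the job is handed in when it is done.

Besides the shell and the picture viewer there is one more tool, called after "Request:" as name(argument=value, ...) on one line, values as JSON. step_arm: Moves the arm, as the interface text tells. Its arguments: {"type":"object","properties":{"increments":{"type":"array"},"squeeze":{"type":"number"}},"required":["increments"]}

```bash
mkdir -p pics; cat > h.py <<'E'
import numpy as np, cv2
from rig import ctrl
def snap(n,f):
    c=ctrl.capture(n); cv2.imwrite('pics/'+f,c['img'][:,:,::-1]); np.savez('pics/'+f+'.npz',**c); return c
def ray(c,u,v,z,fish=False):
    x=(u-c['cx'])/c['fx'];y=(v-c['cy'])/c['fy']
    if fish:
        r=np.hypot(x,y); d=np.array([x/r*np.sin(r),y/r*np.sin(r),np.cos(r)])
    else: d=np.array([x,y,1.])
    E=c['extrinsics'];d=E[:3,:3]@d;o=E[:3,3]
    return (o+d*(z-o[2])/d[2]).round(1)
E
python3 - <<'E'
from h import *
for n in('scene','side'):
    c=snap(n,n+'0.png');print(n,c['extrinsics'][:3,3])
print(ctrl.sense())
E
```

```text
scene [1196.96731303  218.44894505  961.90254516]
side [-142.00449377 -607.78044861  899.19071209]
{'time_s': 0.1, 'joints': array([ 1.03159486e+00,  3.13383684e-01,  1.49836176e+00, -1.75351590e-05,
        1.33100323e+00, -2.23385605e-01]), 'dq': array([ 1.41818793e-03, -1.54521650e-03, -4.43574795e-03, -7.11521052e-04,
        8.56727761e-05,  6.85490490e-05]), 'tau': array([ 2.42823276e-03, -4.12897933e+01, -2.60141534e+01, -2.18654673e-04,
        3.06321737e-03, -4.22112214e-05]), 'eef_pos': array([162.94723344, 498.82812874, 230.79736352]), 'ee_rot': array([-2.07186309e-04,  1.57250425e-01,  9.87558590e-01, -5.39669384e-04]), 'force': array([0.17111563, 0.40541252, 0.6145431 ]), 'wrist_torque': array([ 0.04132832, -0.00492049,  0.00315033]), 'grip_force': 0.0, 'grip_width': 0.9995426012450065}
```

View pics/scene0.png

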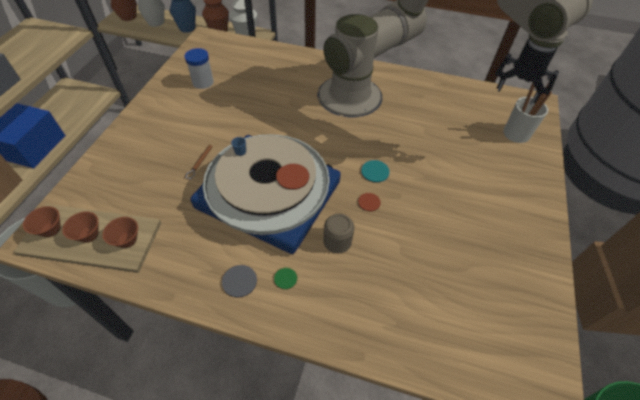

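View pics/side0.png

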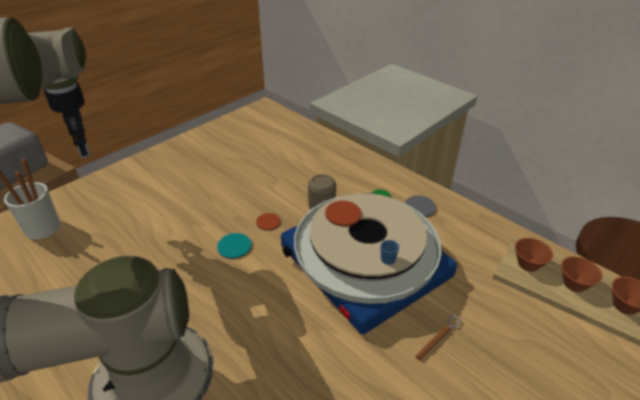

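The scene picture shows these candidates:
- Red disc on the bat (293,176).
- Smaller red disc on the bench (369,202).
- Turquoise disc (375,171), green disc (285,278) and grey disc (239,281).
- Red bowls at left (42,222), (81,227), (121,232).

I choose the red disc on the bat. The recess is at about (266,171) and the pot at (239,147). In the side view the disc is at (343,213), the recess at (368,231) and the pot at (389,252).

```bash
python3 - <<'E'
from h import *
out=[]
for n,box,dz in(('scene',(195,125,345,225),0),('side',(285,180,450,290),0)):
    c=dict(np.load(f'pics/{n}0.png.npz')); im=c['img'].astype(int); x0,y0,x1,y1=box
    R,G,B=im[...,0],im[...,1],im[...,2]
    win=np.zeros(R.shape,bool);win[y0:y1,x0:x1]=1
    for name,m,z in(('disc',(R>1.7*G)&(R>90),124),('cream',(R>100)&(G>0.75*R)&(B<0.85*R),118),('black',(R<50)&(G<50)&(B<50),114),('pot',(B>1.4*R)&(B>60),118)):
        m=(m&win).astype(np.uint8)
        k,l,s,ce=cv2.connectedComponentsWithStats(m)
        for i in 1+np.argsort(-s[1:,4])[:2]:
            ys,xs=np.nonzero(l==i)
            P=np.array([ray(c,u,v,z) for u,v in zip(xs,ys)])[:,:2]
            if len(P)<20: continue
            h=cv2.convexHull(P.astype(np.float32)); (cx,cy),r=cv2.minEnclosingCircle(h)
            print(n,name,ce[i].round(),s[i,4],'mean',P.mean(0).round(),'circ',round(cx),round(cy),round(r))
    cr=cv2.resize(im[y0:y1,x0:x1,::-1].astype(np.uint8),None,fx=4,fy=4,interpolation=cv2.INTER_CUBIC)
    out.append(cv2.resize(cr,(600,400)))
cv2.imwrite('pics/crop0.png',out[0])
E
```

```text
scene disc [292. 176.] 588 mean [537. -37.] circ 536 -38 44
scene cream [268. 165.] 8096 mean [ 509. -119.] circ 523 -127 273
scene cream [337. 221.] 86 mean [638. 118.] circ 640 117 19
scene black [264. 171.] 495 mean [ 535. -119.] circ 532 -118 42
scene pot [327. 191.] 318 mean [550.  66.] circ 569 42 104
scene pot [239. 145.] 162 mean [ 469. -224.] circ 471 -223 33
side disc [343. 213.] 652 mean [533. -39.] circ 533 -39 45
side cream [381. 224.] 8222 mean [ 578. -126.] circ 602 -127 210
side cream [299. 200.] 1213 mean [498.  81.] circ 504 56 113
side black [368. 231.] 647 mean [ 534. -118.] circ 536 -115 43
side black [367. 273.] 175 mean [ 429. -201.] circ 455 -182 99
side pot [389. 251.] 300 mean [ 512. -198.] circ 512 -200 36
side pot [441. 268.] 261 mean [ 551. -311.] circ 533 -299 63
```

View pics/crop0.png

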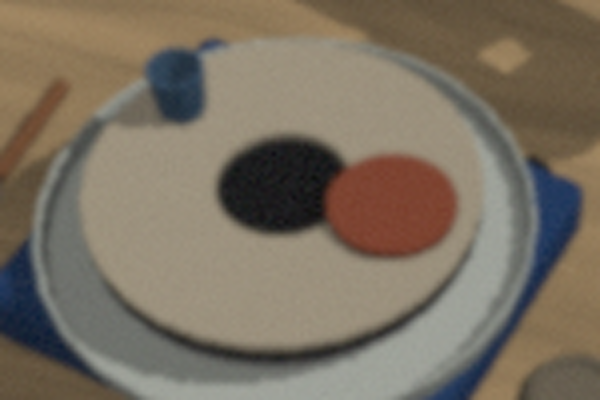

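The crop shows the large red disc at crop (391,205), overhanging the black recess at (283,185). The pot's base is at about (180,112). So the choice of disc holds.

```bash
python3 - <<'E'
from h import *
from scipy.optimize import least_squares
for n,box in(('scene',(195,125,345,225)),('side',(285,180,450,290))):
    c=dict(np.load(f'pics/{n}0.png.npz')); im=c['img'].astype(int);R,G,B=[im[...,i] for i in range(3)]
    # black recess edge, disc-free points: largest black comp, ray to z=118; take points far from disc
    x0,y0,x1,y1=box
    m=np.zeros(R.shape,np.uint8);m[y0:y1,x0:x1]=((R<70)&(B<70)&(R<1.3*B))[y0:y1,x0:x1]
    k,l,s,ce=cv2.connectedComponentsWithStats(m); i=l[(171,264) if n=='scene' else (231,368)]
    cn,_=cv2.findContours((l==i).astype(np.uint8),cv2.RETR_EXTERNAL,cv2.CHAIN_APPROX_NONE)
    P=np.array([ray(c,u,v,118)[:2] for u,v in cn[0][:,0]])
    P=P[np.hypot(*(P-[535,-38]).T)>51]
    f=least_squares(lambda q:np.hypot(P[:,0]-q[0],P[:,1]-q[1])-47,[535,-115],loss='soft_l1')
    print(n,'recess',f.x.round(1),np.abs(f.fun).mean().round(1),len(P))
c=dict(np.load('pics/scene0.png.npz'))
P=np.array([ray(c,195+u/4,125+v/4,118)[:2] for u,v in((80,195),(485,180),(290,38),(280,348),(110,115),(440,90),(420,310),(140,295))])
f=least_squares(lambda q:np.hypot(P[:,0]-q[0],P[:,1]-q[1])-q[2],[535,-115,140]);print('bat',f.x.round(1),f.fun.round(1))
for u,v in((180,112),(178,65)): print('pot',ray(c,195+u/4,125+v/4,118),ray(c,195+u/4,125+v/4,160))
print(ray(c,369,202,3),ray(c,339,222,90))
E
```

```text
scene recess [ 539.3 -110.8] 6.3 68
side recess [ 534.8 -112.6] 6.5 76
bat [ 533.7 -113.2  140.1] [ 0.9 -2.3  0.6  1.3  3.3 -2.4  5.3 -6.7]
pot [ 496.1 -209.   118. ] [ 531.  -187.7  160. ]
pot [ 453.1 -229.2  118. ] [ 490.1 -206.9  160. ]
[466.5 177.1   3. ] [620.4 120.1  90. ]
```

Request:
step_arm(increments=[[[-4,-2.7,0.2],[0,0,6],50],[[-9,-6.1,0.4],[0,0,14],50],[[-14,-9.5,0.6],[0,0,22],50],[[-19,-12.9,0.8],[0,0,30],50],[[-24,-16.2,1],[0,0,38],50],[[-29,-19.6,1.2],[0,0,46],50],[[-34,-23,1.4],[0,0,54],50],[[-38,-25.8,1.6],[0,0,62],50]])

```text
time_s: 1.1
eef_pos: [445.1, 133.7, 215.1]
ee_rot: [-0.0, 0.646, 0.764, -0.0]
force: [0.3, 0.8, 0.5]
grip_width: 0.499
grip_force: 0.0
```

Request:
step_arm(increments=[[[-4,2.1,1],[0,0,4],50],[[-9,4.7,2.5],[0,0,8],50],[[-13,6.8,4],[0,0,9.9],50],[[-13,6.8,4],[0,0,9.9],50],[[-13,6.8,4],[0,0,9.9],50]])

```text
time_s: 1.72
eef_pos: [533.1, 19.8, 175.2]
ee_rot: [-0.0, 0.707, 0.707, -0.0]
force: [0.8, 0.0, 0.6]
grip_width: 0.502
grip_force: 0.0
```

```bash
python3 - <<'E'
from h import *
s=ctrl.sense();print(s['eef_pos'],s['ee_rot'],s['force'])
c=snap('wrist','w1.png');print(c['fx'],c['cx'],c['cy'],c['extrinsics'].round(2))
E
```

```text
[533.13126231  19.84562664 175.21175631] [-3.32160778e-04  7.06939330e-01  7.07274105e-01 -1.19509225e-04] [0.80736334 0.03473974 0.6190028 ]
309.70691628693146 318.94960517224104 198.68770420706173 [[ 1.0000e+00  0.0000e+00  0.0000e+00  5.3319e+02]
 [ 0.0000e+00 -9.6000e-01 -2.9000e-01  9.4850e+01]
 [-0.0000e+00  2.9000e-01 -9.6000e-01  3.1786e+02]
 [ 0.0000e+00  0.0000e+00  0.0000e+00  1.0000e+00]]
```

View pics/w1.png

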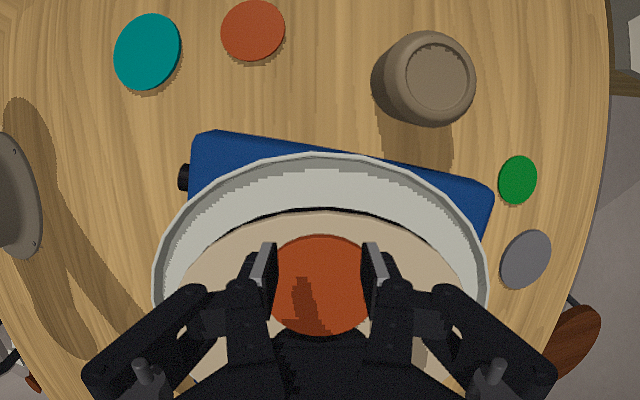

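The wrist picture shows the disc between the pads. Its far (+y) edge is at (320,235), its left and right edges at (268,285) and (371,285), and the pad tips at about (266,243) and (370,243).

```bash
python3 - <<'E'
from h import *
c=dict(np.load('pics/w1.png.npz'))
for p in((320,235),(268,285),(371,285),(320,337)): print(p,ray(c,*p,126,True))
im=c['img'].astype(int);R,G=im[...,0],im[...,1]
m=(R>1.7*G)&(R>90);m[:225]=0;m[345:]=0;m[:,:255]=0;m[:,385:]=0
ys,xs=np.nonzero(m);P=np.array([ray(c,u,v,126,True)[:2] for u,v in zip(xs,ys)]);print(cv2.minEnclosingCircle(P.astype(np.float32)))
print('bat edge',ray(c,320,211,118,True), [ray(c,*p,175,True) for p in((266,243),(273,243),(370,243),(362,243))],[ray(c,*p,180,True) for p in((273,243),(362,243))])
E
```

```text
(320, 235) [534.  10. 126.]
(268, 285) [495.7 -31.  126. ]
(371, 285) [571.7 -30.9 126. ]
(320, 337) [534.2 -82.4 126. ]
((534.4403686523438, -34.894691467285156), 45.82996368408203)
bat edge [534.   24.4 118. ] [array([506. ,  26.9, 175. ]), array([509.7,  27. , 175. ]), array([559.5,  27. , 175. ]), array([555.3,  27.1, 175. ])] [array([510.5,  29.4, 180. ]), array([554.5,  29.4, 180. ])]
```

Request:
step_arm(increments=[[[0.1,0.1,2.5],[0,0,0],50],[[0.1,0.1,4.5],[0,0,0],50],[[0.1,0.1,5.2],[0,0,0],50],[[0.1,0.1,5.3],[0,0,0],50],[[0.1,0.1,5.4],[0,0,0],50],[[0.1,0.1,5.4],[0,0,0],50]])

```text
time_s: 2.52
eef_pos: [534.7, 20.4, 121.9]
ee_rot: [0.0, 0.707, 0.707, 0.0]
force: [0.5, 0.7, -0.1]
grip_width: 0.5
grip_force: 0.0
```

Request:
step_arm(increments=[[[0,0,0.1],[0,0,0],50],[[0,0,0.2],[0,0,0],50],[[0,0,0.2],[0,0,0],50]])

```text
time_s: 2.9
eef_pos: [534.5, 20.4, 119.2]
ee_rot: [-0.0, 0.707, 0.707, -0.0]
force: [0.9, 0.6, 1.4]
grip_width: 0.503
grip_force: 0.0
```

Request:
step_arm(increments=[[[0,0,0.1],[0,0,0],50],[[0,0,0.2],[0,0,0],50],[[0,0,0.2],[0,0,0],50]])

```text
time_s: 3.28
eef_pos: [534.4, 20.4, 117.2]
ee_rot: [-0.0, 0.707, 0.707, -0.0]
force: [0.2, 0.3, 0.4]
grip_width: 0.505
grip_force: 0.0
```

Request:
step_arm(increments=[[[0,0,0.1],[0,0,0],50],[[0,0,0.1],[0,0,0],50]])

```text
time_s: 3.52
eef_pos: [534.5, 20.4, 116.3]
ee_rot: [-0.0, 0.707, 0.707, -0.0]
force: [-0.4, -0.2, -0.6]
grip_width: 0.503
grip_force: 0.0
```

Request:
step_arm(increments=[[[0,0,0.1],[0,0,0],50],[[0,0,0.1],[0,0,0],50]])

```text
time_s: 3.78
eef_pos: [534.6, 20.4, 116.1]
ee_rot: [0.0, 0.707, 0.707, 0.0]
force: [-3.7, 0.1, 8.0]
grip_width: 0.498
grip_force: 3.9
```

Request:
step_arm(increments=[[[0,0,-0.2],[0,0,0],50],[[-0.4,0,-0.2],[0,0,0],50],[[-0.9,0,-0.2],[0,0,0],50],[[-1.4,0,-0.2],[0,0,0],50],[[-1.9,0,-0.2],[0,0,0],50],[[-2.4,0,-0.2],[0,0,0],50],[[-2.9,0,-0.2],[0,0,0],50],[[-3.4,0,-0.2],[0,0,0],50]])

```text
time_s: 4.78
eef_pos: [534.5, -13.9, 117.3]
ee_rot: [-0.0, 0.707, 0.707, -0.0]
force: [0.8, -0.7, -1.5]
grip_width: 0.503
grip_force: 0.3
```

```bash
python3 - <<'E'
from h import *
c=snap('wrist','w2.png')
im=c['img'].astype(int);R,G=im[...,0],im[...,1]
m=((R>1.7*G)&(R>90));m[:180]=0;m[:,:230]=0;m[:,410:]=0
ys,xs=np.nonzero(m);P=np.array([ray(c,u,v,126,True)[:2] for u,v in zip(xs,ys)]);print(cv2.minEnclosingCircle(P.astype(np.float32)),P.max(0))
E
```

```text
((534.7000122070312, -47.170528411865234), 32.586788177490234) [563.9 -16.1]
```

View pics/w2.png

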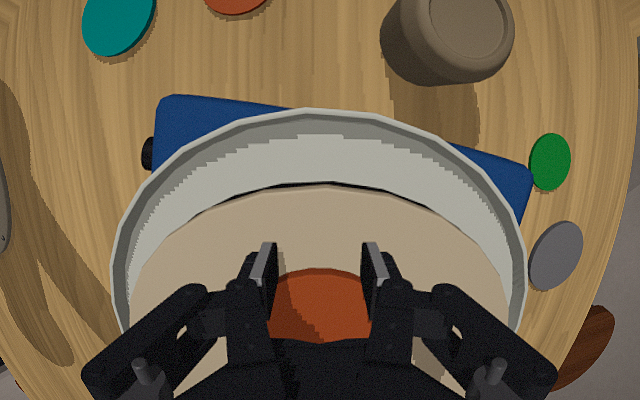

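The disc is centred between the pads with its rear edge at row 268, y ≈ -16. That puts its centre at about -61, so it is sliding well.

Request:
step_arm(increments=[[[-0.5,0,0],[0,0,0],50],[[-1,0,0],[0,0,0],50],[[-1.5,0,0],[0,0,0],50],[[-2,0,0],[0,0,0],50],[[-2.5,0,0],[0,0,0],50],[[-3,0,0],[0,0,0],50],[[-3.4,0,0],[0,0,0],50],[[-3.6,0,0],[0,0,0],50]])

```text
time_s: 5.82
eef_pos: [534.5, -49.8, 117.3]
ee_rot: [0.0, 0.707, 0.707, 0.0]
force: [0.4, 1.6, -0.8]
grip_width: 0.498
grip_force: 0.4
```

Request:
step_arm(increments=[[[-0.3,0,0],[0,0,0],50],[[-0.6,0,0],[0,0,0],50],[[-0.9,0,0],[0,0,0],50],[[-1.1,0,0],[0,0,0],50],[[-1.3,0,0],[0,0,0],50],[[-1.4,0,0],[0,0,0],50]])

```text
time_s: 6.58
eef_pos: [534.5, -63.7, 117.3]
ee_rot: [-0.0, 0.707, 0.707, -0.0]
force: [0.0, -0.1, 0.4]
grip_width: 0.501
grip_force: 0.2
```

```bash
python3 - <<'E'
from h import *
c=snap('scene','s2.png');d=snap('side','d2.png')
a=c['img'][120:230,190:350,::-1];b=d['img'][170:290,280:455,::-1]
cv2.imwrite('pics/cmp2.png',np.hstack([cv2.resize(a,(400,275),interpolation=2),cv2.resize(b,(400,275),interpolation=2)]))
E
```

```text
(no output)
```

View pics/cmp2.png

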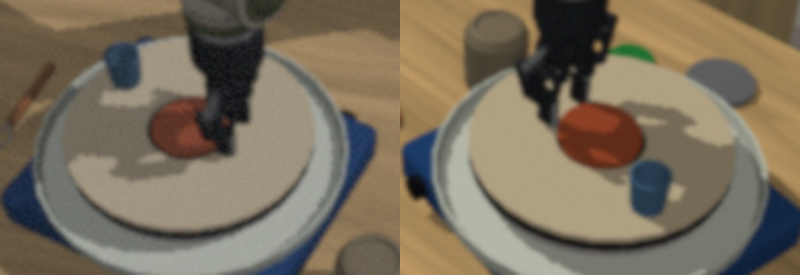

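The disc now fills the recess (left panel about (190,128), right panel about (600,135)), and it is either home or nearly so. I'll nudge on gently.

Request:
step_arm(increments=[[[-0.1,0,0],[0,0,0],50],[[-0.2,0,0],[0,0,0],50],[[-0.3,0,0],[0,0,0],50],[[-0.3,0,0],[0,0,0],50]])

```text
time_s: 7.18
eef_pos: [534.5, -66.7, 117.3]
ee_rot: [0.0, 0.707, 0.707, -0.0]
force: [-0.2, -0.5, 0.3]
grip_width: 0.503
grip_force: 0.0
```

Request:
step_arm(increments=[[[0.3,0,-0.3],[0,0,0],50],[[0.5,0,-3],[0,0,0],50],[[0.5,0,-5],[0,0,0],0],[[0.5,0,-5],[0,0,0],0],[[0.5,0,-5],[0,0,0],0],[[0.5,0,-5],[0,0,0],0],[[0.5,0,-5],[0,0,0],0]])

```text
time_s: 8.05
eef_pos: [534.3, -61.5, 166.7]
ee_rot: [-0.0, 0.707, 0.707, -0.0]
force: [0.1, 0.6, 0.8]
grip_width: -0.003
grip_force: 0.0
```

```bash
python3 - <<'E'
from h import *
c=snap('wrist','w3.png');print(ctrl.sense()['eef_pos'],ctrl.sense()['grip_width'])
E
```

```text
[534.37362073 -61.56638773 166.85913276] -0.0029668955191221747
```

View pics/w3.png

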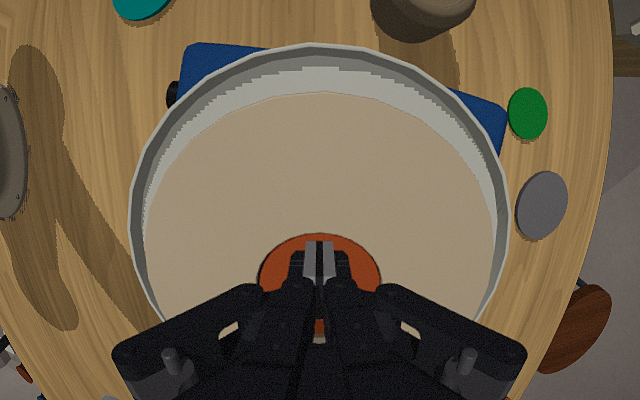

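The disc sits inside the recess, with its rear rim at (320,234) and only a thin dark ring around it. I'll press on its rear half to verify the height, which should read 118.

Request:
step_arm(increments=[[[-1.5,0,1.5],[0,0,0],0],[[-2.3,0,3.5],[0,0,0],0],[[-2.3,0,4.4],[0,0,0],0],[[-2.3,0,4.7],[0,0,0],0],[[-2.3,0,4.8],[0,0,0],0],[[-2.3,0,4.8],[0,0,0],0]])

```text
time_s: 8.85
eef_pos: [534.7, -84.5, 119.7]
ee_rot: [0.0, 0.707, 0.707, 0.0]
force: [0.0, 0.5, 0.4]
grip_width: 0.004
grip_force: 0.0
```

Request:
step_arm(increments=[[[0,0,0.1],[0,0,0],0],[[0,0,0.1],[0,0,0],0]])

```text
time_s: 9.1
eef_pos: [534.6, -84.5, 118.4]
ee_rot: [0.0, 0.707, 0.707, 0.0]
force: [0.3, 0.4, -0.5]
grip_width: -0.006
grip_force: 0.0
```

Request:
step_arm(increments=[[[0,0,0.1],[0,0,0],0],[[0,0,0.1],[0,0,0],0]])

```text
time_s: 9.35
eef_pos: [534.6, -84.6, 118.1]
ee_rot: [0.0, 0.707, 0.707, 0.0]
force: [-2.9, 0.9, 6.8]
grip_width: -0.0
grip_force: 3.2
```

Contact came at z ≈ 118, so the disc is flush. I'll retreat and take a last look.

Request:
step_arm(increments=[[[0,0,-1],[0,0,0],0],[[0,0,-5],[0,0,0],0],[[3,0,-10],[0,0,0],0],[[9,0,-12],[0,0,0],0],[[15,0,-12],[0,0,0],0],[[20,0,-12],[0,0,0],0],[[24,0,-12],[0,0,0],0],[[24,0,-12],[0,0,0],0]])

```text
time_s: 10.35
eef_pos: [534.1, 157.7, 237.7]
ee_rot: [0.0, 0.706, 0.708, 0.0]
force: [-0.5, 0.6, 0.6]
grip_width: -0.001
grip_force: 0.0
```

```bash
python3 - <<'E'
from h import *
c=snap('scene','s4.png');d=snap('side','d4.png')
a=c['img'][120:230,190:350,::-1];b=d['img'][170:290,280:455,::-1]
cv2.imwrite('pics/cmp4.png',np.hstack([cv2.resize(a,(400,275),interpolation=2),cv2.resize(b,(400,275),interpolation=2)]))
E
```

```text
(no output)
```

View pics/cmp4.png

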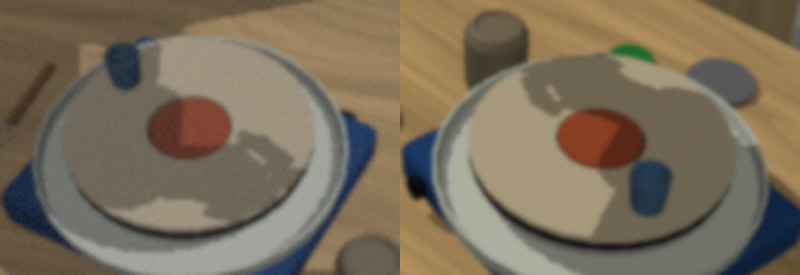

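The disc lies flush in the recess (left panel (190,128), right panel (600,138)). The pot, mug and tool are where they were, and the hand is clear.

```bash
python3 -c "
from rig import ctrl
print(ctrl.finish_job())"
```

```text
the job is handed in; nothing more can be done
None
```

The terracotta disc is in the recess, lying flat and flush (the press test met it at z ≈ 118 mm), with the pot, mug and loop tool where they were and the hand clear; the job was handed in at about 10.5 s of the 53 s allowed.

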